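# Weigh the full coil of tie wire

## Task

Get the full coil of tie wire onto the balance for weighing. First clear the pan: take the marker that stands on it and put it cap-down into the narrow pen holder. Then slide the full coil (the thicker-wound of the two) straight up off its spindle and set it flat in the middle of the pan without dropping it, leaving the part-used coil on its spindle and the stand and the other things where they are.

Things in the scene. Friction and masses are not known exactly. Their poses are not given: they have to be found in the camera images.
- coil_full: full coil of bare steel wire wound on a cardboard core: an upright ring, outer diameter 64 mm, bore 26 mm, height 46 mm, about 0.4 to 0.6 kg. Origin at the centre of its underside, z axis up along the bore. Starts on one of the stand's two spindles, resting on the stand's base plate
- coil_part: part-used coil, the same but wound only to 45 mm outer diameter (bore 26 mm, height 46 mm). Origin at the centre of its underside, z up. It starts on the other spindle and stays there
- stand: loose grey steel stand, about 2.5 kg: a base plate 90 mm (x) by 230 mm (y), 15 mm thick, with two upright steel spindles of 20 mm diameter at y = +65 mm and y = -65 mm, rising 65 mm above the plate (tops 80 mm above the table, 19 mm above the tops of the coils). Origin at the centre of its underside, z up
- spindle_left (a point): centre of the top of the stand's spindle at y = +65 mm, 80 mm above the table
- spindle_right (a point): centre of the top of the stand's spindle at y = -65 mm, 80 mm above the table
- marker: paint marker, a plain round stick 20 mm in diameter and 130 mm tall, 30 g, white barrel and black cap; stands upright on its flat cap somewhere on the balance pan. Origin at the centre of the cap's end (its underside), z axis up along the marker
- holder: narrow pen holder: loose square dark steel tube standing on the table, 46 mm square outside, 36 mm square inside, 80 mm high, floor 6 mm thick, open at the top, about 0.6 kg. Origin at the centre of its underside, z up
- balance: black counter balance fixed to the table, on a thin green mat: rectangular steel pan 220 mm (x) by 230 mm (y) on top, low display on its +x side. Origin on the table under the centre of the pan, z up
- pan (a point): centre of the pan's upper face, 90 mm above the table; x and y along the pan's edges (220 mm and 230 mm)
- paver: bystander: grey concrete paving block 105 mm (x) by 220 mm (y) by 60 mm high, 2.8 kg. Origin at the centre of its underside
- bottle: bystander: closed white plastic bottle 60 mm in diameter and 170 mm tall. Origin at the centre of its underside

How it is judged:
On the way, in this order (a step that is already met when the one before it is completed fails the run):
1. the marker stands cap-down in the pen holder, down on its floor, let go (horizontal distance between marker and holder below 0.022 m and z of marker in the frame of holder below 0.015 m and angle between marker's own z axis and vertical below 0.35 rad and contact force between the fingers and marker below 0.1 N), for 0.2 s.
2. the full coil is clear above the spindles (its underside over 82 mm above the underside of the stand), and upright within 0.35 rad (z of coil_full in the frame of stand above 0.082 m and angle between coil_full's own z axis and vertical below 0.35 rad), for 0.1 s.
At the end, for the whole second after the job is handed in: Full coil released, at rest, right way up and flat on the pan, within 30 mm of its centre. Marker at rest cap-down in the holder, on its floor. Holder upright within 30 mm and stand upright within 20 mm of where they were. Part-used coil down on its spindle; paver and bottle not moved over 20 mm (horizontal distance between coil_full and pan below 0.03 m and z of coil_full in the frame of pan between -0.004 and 0.004 m and angle between coil_full's own z axis and vertical below 0.06 rad and linear speed of each of coil_full, marker below 0.02 m/s and horizontal distance between marker and holder below 0.022 m and z of marker in the frame of holder below 0.015 m and angle between marker's own z axis and vertical below 0.35 rad and angle between holder's own z axis and vertical below 0.05 rad and distance of holder from where it was at the start of the episode below 0.03 m and angle between stand's own z axis and vertical below 0.03 rad and distance of each of stand, paver, bottle from where it was at the start of the episode below 0.02 m and z of coil_part in the frame of stand below 0.02 m and (horizontal distance between coil_part and spindle_left below 0.01 m or horizontal distance between coil_part and spindle_right below 0.01 m)); the robot touches nothing.
It fails at once if the full coil is dropped: it moves faster than 0.5 m/s while the fingers do not hold it (a fall of more than about 12 mm) (linear speed of coil_full above 0.5 m/s and contact force between the fingers and coil_full below 0.2 N).
It fails at once if the stand is dragged more than 30 mm or tipped by more than 0.15 rad (distance of stand from where it was at the start of the episode above 0.03 m or angle between stand's own z axis and vertical above 0.15 rad).
It fails at once if the part-used coil is lifted more than 20 mm up its spindle (z of coil_part in the frame of stand above 0.035 m).
It fails at once if the paving block or the bottle is moved by more than 20 mm (distance of any of paver, bottle from where it was at the start of the episode above 0.02 m).
It also fails if it takes over 51 s, if anything falls off the work surface, if the arm or the gripper's body presses on something with over 40 N, if the wrist force passes 120 N, or if a joint passes its speed limit or range.

## Robot

A 7-joint arm with a two-finger parallel gripper is mounted at the origin on the work surface. World frame = base frame: x ahead of the robot, y to its left, z up, the work surface at z = 0. Lengths are in m, angles in rad, forces in N, time in s.
With the tool pointing down it reaches from about 0.35 to 0.9 m from the base axis. Payload 8.1 kg.
Tool frame: the origin (TCP) lies on the centre line of the jaws, within the pads' length; the fingertips stand 11 mm ahead of it and the grasp point (between the pads) lies 8 mm behind it (arm.nose_length is the distance from the TCP to the fingertips, in m); z points along the fingers, y is the line along which they close (so a half turn about z gives the same grasp; the last joint's range is limited). The gripper opens to 92 mm and grips with 3 to 60 N. Pads are 19 mm wide; open, the fingers measure 130 mm over their backs; the gripper's body (75 mm by 190 mm) begins 47 mm behind the grasp point.
Start: joints at [-1.261, 0.434, 0.025, 1.573, -0.012, 1.134, -0.075], TCP at [0.251, 0.573, 0.238] pointing down, gripper open.
Joint ranges: [-2.62, 2.62], [-0.44, 2.09], [-1.27, 1.32], [0.08, 2.57], [-1.32, 4.46], [0.12, 2], [-2.74, 2.74]. Speed limits (rad/s): [2.22, 2.22, 3.01, 3.01, 3.14, 3.14, 3.14].

## Interface

Orientations are given as a rotation vector (axis times angle).
In Python, from cell import arm gives the robot as it stands.
- The arm moves only by the tool jog_arm, never from a script. Its argument "moves" is a list of rows, each a list of 4 numbers: the shift along the tool's x, y, z in m, then the turn about the tool's z in rad. In form: [[tx, ty, tz, spin], ...]. A call has 1 to 20 rows; each row is the pose to reach, as a shift and turn from the pose commanded when the call began, along the tool's axes at that moment; what a row does not reach only later rows make up. A row lasts 1/8 s, in which the tool goes at most 62.5 mm and 10.7 degrees, less where a joint would pass 70% of its speed; a pose out of reach is approached as far as the arm can. A call with a gripper value outside its range is refused whole. "hand" is the finger opening in m, from 0 to 0.0918, set as the call begins (left out, the last holds). The fingers move at their own pace and stop on an object; "newtons" is the grip in N (left out, the last holds). Time passes only in rows, so rows that repeat a pose let the fingers close. It gives the time, the measured TCP pose, the force, the opening and the grip force at its end, in the units of the state.
- arm.observe(): the state, without advancing time (a new reading comes with each control period).
- arm.get_image(name): name is "scene" or "top"; returns a dict with "color" (480x640x3 uint8, red, green, blue), "z_map" (480x640 float32, m along the optical axis (not along the pixel's ray), 0 where there is no reading), "fx", "fy", "cx", "cy" (pixels), "rvec" (rotation vector, rad) and "tvec" (3), from world to camera coordinates, as OpenCV has them. Camera axes: x right, y down, z forward; pixel columns grow to the right and rows downward; lengths in m; the calibration is good to about 2 mm. A picture is of the moment at which its call begins.
- arm.sign_off(): hands the job in; it is judged then, once.
The state is a dict: "clock": time; "joints": joint angles; "dq": joint speeds; "joint_efforts": joint torques, N m; "position": TCP position; "ee_rot": TCP orientation; "force": force on the tool from outside, world axes, zero at the start; "ft_torque": the same for the moment, N m; "width": opening from 0.0 (shut) to 1.0 (fully open); "gripper_force": force on a finger pad.
Only numpy, scipy, OpenCV 4.12 (cv2) and the standard library are available. Lean on these libraries where they do the work, as an engineer would, in place of code of your own. Each camera call takes 0.05 s, during which the arm holds its last target. There are 200 camera calls.

## Working session

There is one attempt and no reset: what is moved stays moved. The work goes in short steps, Python scripts to look and compute and a tool call to move; the robot and the scene stay as the last step left them, time stands still between calls to the robot, and variables do not carry over. Pictures are saved under pics/ and viewed, at most 10 in all, crops included, and the job is handed in when it is done.

Besides the shell and the picture viewer there is one more tool, called after "Emit:" by a JSON object that holds its "op" and its "data", one argument or row to a line. jog_arm: Moves the arm, as the interface text tells. Its arguments: {"type":"object","properties":{"moves":{"type":"array"},"hand":{"type":"number"},"newtons":{"type":"number"}},"required":["moves"]}

```bash
mkdir -p pics; cat > h.py <<'E'
import numpy as np, cv2
from cell import arm
def grab(n):
    d=arm.get_image(n); R=cv2.Rodrigues(np.array(d['rvec'],float))[0]; t=np.array(d['tvec'],float).ravel()
    v,u=np.mgrid[0:480,0:640]; z=d['z_map']
    P=np.stack([(u-d['cx'])/d['fx']*z,(v-d['cy'])/d['fy']*z,z],-1)
    W=(P-t)@R; W[z==0]=np.nan
    return d,W,R,t
def ray(d,R,t,u,v,h):
    c=-R.T@t; r=R.T@np.array([(u-d['cx'])/d['fx'],(v-d['cy'])/d['fy'],1]); return c+r*(h-c[2])/r[2]
E
python3 - <<'E'
from h import *
for n in('scene','top'):
    d,W,R,t=grab(n); cv2.imwrite(f'pics/{n}0.png',d['color'][:,:,::-1]); np.save(n,W); print(n,-R.T@t)
print(arm.observe())
E
```

```text
scene [1.36484059 0.337648   0.77679687]
top [ 0.42301396 -0.07188383  1.09461643]
{'clock': 0.1, 'joints': array([-1.2606078 ,  0.43518277,  0.02498358,  1.57402047, -0.01162052,
        1.13401092, -0.07511115]), 'dq': array([ 0.0008928 , -0.00215885,  0.00021542, -0.00267153,  0.00070515,
        0.00328868,  0.00207743]), 'joint_efforts': array([ 3.18879662e-03, -6.69120240e+01,  9.88021754e-01, -3.15145469e+01,
       -6.05510711e-02,  3.74832947e-02,  8.21544450e-05]), 'position': array([0.25059228, 0.57206355, 0.2369997 ]), 'ee_rot': array([-6.43926453e-01, -3.07470347e+00,  2.30064660e-03]), 'force': array([-0.96159859,  0.7248493 ,  0.7702759 ]), 'ft_torque': array([0.01322955, 0.00628798, 0.03717201]), 'gripper_force': 0.0, 'width': 0.9985284503724409}
```

View pics/scene0.png

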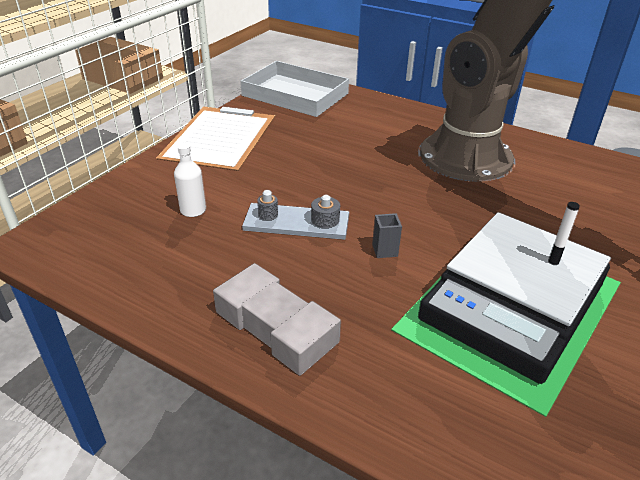

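View pics/top0.png

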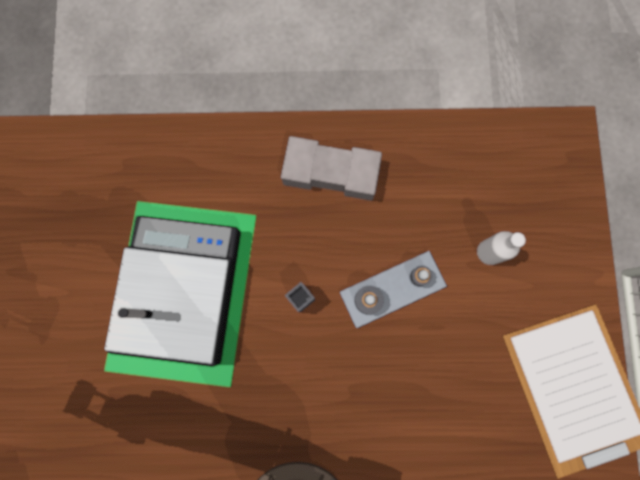

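The scene view shows the balance (530,270) with the marker standing on it (563,235), the holder (387,237), the stand with its full coil (325,212) and part coil (268,207), the bottle (190,185) and the paver (277,318). The top view has the marker at (135,314), holder (299,297), full coil (371,300), part coil (423,276). So +y is left in the top view.

```bash
python3 - <<'E'
import numpy as np,cv2
S=np.load('scene.npy');T=np.load('top.npy')
print('px',{k:T[v][[0,1,2]].round(3).tolist() for k,v in dict(marker=(314,124),mbase=(314,148),holder=(285,299),full=(290,371),spf=(299,370),spp=(274,424),pan=(280,170),bottle=(240,517),paver=(165,300),table=(240,300)).items()})
def rect(W,lo,hi,box,name):
    x,y,z=W[...,0],W[...,1],W[...,2]
    m=(z>lo)&(z<hi)&(x>box[0])&(x<box[1])&(y>box[2])&(y<box[3])
    p=W[m]
    if len(p)<3: print(name,'none');return
    r=cv2.minAreaRect(p[:,:2].astype(np.float32)*1000)
    print(name,len(p),'mean',p.mean(0).round(4),'rect',np.round(r[0],1),np.round(r[1],1),round(r[2],1))
B=(.1,.8,-.6,.8)
for n,W in(('S',S),('T',T)):
    rect(W,.083,.098,(.1,.65,.1,.7),n+' pan')
    rect(W,.125,.26,(.1,.65,.2,.7),n+' marker')
    for lo in(.13,.17,.2): rect(W,lo,lo+.03,(.1,.65,.2,.7),n+' marker%g'%lo)
    rect(W,.07,.085,(.25,.5,-.1,.05),n+' holder')
    rect(W,.052,.068,(.2,.55,-.17,-.07),n+' full')
    rect(W,.07,.09,(.2,.55,-.25,-.08),n+' spindles')
    rect(W,.01,.02,(.2,.55,-.4,-.03),n+' plate')
E
```

```text
px {'marker': [0.445, 0.304, 0.22], 'mbase': [0.447, 0.298, 0.117], 'holder': [0.505, -0.013, 0.079], 'full': [0.493, -0.171, 0.061], 'spf': [0.472, -0.167, 0.079], 'spp': [0.525, -0.286, 0.08], 'pan': [0.519, 0.264, 0.093], 'bottle': [0.581, -0.456, 0.171], 'paver': [0.785, -0.016, 0.056], 'table': [0.619, -0.012, -0.002]}
S pan 9541 mean [0.4838 0.2757 0.089 ] rect [469.9 271.4] [230.2 225.2] 82.2
S marker 581 mean [0.4555 0.31   0.1777] rect [450.8 310.6] [20.5 22.6] 57.0
S marker0.13 162 mean [0.4562 0.3101 0.1454] rect [455.8 309.8] [18.9 13.1] 88.7
S marker0.17 170 mean [0.4562 0.3101 0.1849] rect [456. 310.] [14.8 18.9] 0.5
S marker0.2 171 mean [0.4537 0.3101 0.2125] rect [450.4 310.1] [19.  22.5] 51.1
S holder 221 mean [ 0.4768 -0.011   0.0766] rect [482.1 -12. ] [50.7 47.6] 38.8
S full 268 mean [ 0.4809 -0.1518  0.0584] rect [ 476.5 -151. ] [37.2 63.7] 90.0
S spindles 62 mean [ 0.4789 -0.1635  0.0764] rect [ 476.4 -164.7] [21.4 17.5] 30.7
S plate 1511 mean [ 0.5031 -0.2105  0.0143] rect [ 486.2 -192.5] [106.6 304.1] 16.1
T pan 10691 mean [0.4668 0.2672 0.0894] rect [468.6 270.4] [231.5 220.4] 82.2
T marker 272 mean [0.4482 0.3037 0.1892] rect [448.8 308.2] [21.4 18.7] 47.0
T marker0.13 54 mean [0.4482 0.3012 0.145 ] rect [449.7 302.2] [18.4  9.4] 8.9
T marker0.17 62 mean [0.4482 0.3014 0.1853] rect [448.6 302.2] [17.8  7.7] 1.9
T marker0.2 130 mean [0.4482 0.3062 0.2163] rect [448.6 308.2] [18.7 19.5] 1.1
T holder 157 mean [ 0.4759 -0.0124  0.0794] rect [481.1 -13.1] [45.8 45.9] 38.5
T full 315 mean [ 0.4733 -0.1529  0.059 ] rect [ 473.6 -152.5] [61.6 34.6] 0.7
T spindles 71 mean [ 0.4732 -0.1655  0.0782] rect [ 473.7 -165.7] [18.3 19. ] 43.5
T plate 2479 mean [ 0.4926 -0.221   0.0148] rect [ 484.7 -192.5] [ 98.7 305. ] 19.5
```

```bash
cat >> h.py <<'E'
def to(*pts):
    o=arm.observe(); Q=cv2.Rodrigues(o['ee_rot'])[0]
    print('t',round(o['clock'],2),'pos',o['position'].round(4),'y-axis deg',np.degrees(np.arctan2(Q[1,1],Q[0,1])).round(1),'tilt',round(Q[2,2],4),'F',o['force'].round(1),'w',round(o['width']*91.8,1),o['gripper_force'],'q',o['joints'].round(2))
    for p in pts: print(p,(Q.T@(np.array(p)-o['position'])).round(4))
E
python3 -c "
from h import *
to((.35,.44,.27),(.45,.309,.27),(.45,.309,.187))"
```

```text
t 0.1 pos [0.2506 0.5721 0.237 ] y-axis deg 66.3 tilt -1.0 F [-1.   0.7  0.8] w 91.7 0.0 q [-1.26  0.44  0.02  1.57 -0.01  1.13 -0.08]
(0.35, 0.44, 0.27) [-0.144  -0.0811 -0.0329]
(0.45, 0.309, 0.27) [-0.2882 -0.161  -0.0327]
(0.45, 0.309, 0.187) [-0.2882 -0.1609  0.0503]
```

Emit:
{"op": "jog_arm", "data": {
  "moves": [
    [0,0,-0.033,0],
    [-0.036,-0.02,-0.033,0],
    [-0.072,-0.04,-0.033,0],
    [-0.108,-0.06,-0.033,0],
    [-0.144,-0.08,-0.033,0],
    [-0.18,-0.1,-0.033,0],
    [-0.216,-0.12,-0.033,0],
    [-0.252,-0.14,-0.033,0],
    [-0.275,-0.153,-0.033,0],
    [-0.288,-0.161,-0.033,0],
    [-0.288,-0.161,-0.033,0],
    [-0.288,-0.161,-0.033,0]
  ],
  "hand": 0.09,
  "newtons": 12
}}

```text
clock: 1.6
position: [0.449, 0.3107, 0.2706]
ee_rot: [-0.641, -3.075, -0.0]
force: [-0.4, 0.6, -0.2]
width: 0.983
gripper_force: 0.0
```

```bash
python3 -c "
from h import *
to((.45,.309,.187))
d,W,R,t=grab('scene'); cv2.imwrite('pics/s1.png',d['color'][100:400,300:,::-1])"
```

```text
t 1.6 pos [0.449  0.3107 0.2706] y-axis deg 66.4 tilt -1.0 F [-0.4  0.6 -0.2] w 90.3 0.0 q [-0.81  0.28  0.14  1.73 -0.04  1.14  0.5 ]
(0.45, 0.309, 0.187) [-0.0016 -0.0012  0.0836]
```

View pics/s1.png

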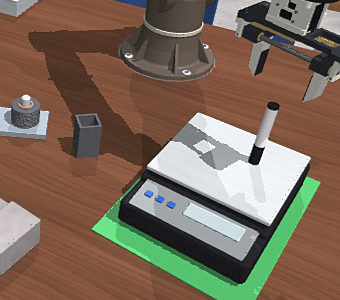

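The crop shows the fingers (tips about (258,75) and (308,100)) straddling above the marker top (273,105). I'll check the fingertip positions in the depth data before descending.

```bash
python3 -c "
from h import *
for n in('scene','top'):
    d,W,R,t=grab(n); z=W[...,2]
    for lo,hi in((.256,.275),(.15,.212),(.205,.225)):
        m=(z>lo)&(z<hi)&(abs(W[...,0]-.45)<.12)&(abs(W[...,1]-.31)<.12)
        k,l,s,c=cv2.connectedComponentsWithStats(m.astype(np.uint8))
        for i in range(1,k):
            if s[i,4]>15: p=W[l==i]; print(n,lo,len(p),p.mean(0).round(4),p.min(0).round(4),p.max(0).round(4))
"
```

```text
scene 0.256 108 [0.4361 0.2641 0.2677] [0.421  0.2504 0.2575] [0.4429 0.2736 0.275 ]
scene 0.256 68 [0.4799 0.3558 0.269 ] [0.4665 0.3487 0.2582] [0.4868 0.3706 0.2747]
scene 0.15 352 [0.456  0.3101 0.1817] [0.4463 0.3003 0.1501] [0.4618 0.3194 0.212 ]
scene 0.205 139 [0.4531 0.3101 0.2148] [0.439  0.3004 0.2052] [0.4612 0.3193 0.221 ]
```

Emit:
{"op": "jog_arm", "data": {
  "moves": [
    [-0.001,0,0.03,0],
    [-0.001,0,0.06,0],
    [-0.001,0,0.078,0],
    [-0.001,0,0.084,0],
    [-0.001,0,0.084,0]
  ],
  "hand": 0.09
}}

```text
clock: 2.38
position: [0.4507, 0.3095, 0.1869]
ee_rot: [-0.643, -3.075, 0.0]
force: [-0.7, 0.4, 0.2]
width: 0.979
gripper_force: 0.0
```

Emit:
{"op": "jog_arm", "data": {
  "moves": [
    [0,0,0,0],
    [0,0,0,0],
    [0,0,0,0],
    [0,0,0,0],
    [0,0,0,0],
    [0,0,0,0],
    [0,0,0,0],
    [0,0,0,0]
  ],
  "hand": 0.0,
  "newtons": 12
}}

```text
clock: 3.38
position: [0.4508, 0.3091, 0.1867]
ee_rot: [-0.644, -3.075, 0.0]
force: [-0.8, 0.1, -0.5]
width: 0.216
gripper_force: 12.0
```

```bash
python3 -c "
from h import *
to((.45,.309,.225),(.481,-.013,.225))"
```

```text
t 3.38 pos [0.4508 0.3091 0.1867] y-axis deg 66.3 tilt -1.0 F [-0.8  0.1 -0.5] w 19.8 11.996559798717499 q [-0.8   0.36  0.13  1.84 -0.06  0.95  0.52]
(0.45, 0.309, 0.225) [ 0.0007 -0.0004 -0.0383]
(0.481, -0.013, 0.225) [-0.1569 -0.2829 -0.0383]
```

Emit:
{"op": "jog_arm", "data": {
  "moves": [
    [0,0,-0.02,0],
    [0,0,-0.04,0],
    [-0.01,-0.018,-0.045,0.05],
    [-0.025,-0.045,-0.045,0.13],
    [-0.042,-0.075,-0.045,0.21],
    [-0.059,-0.106,-0.045,0.29],
    [-0.076,-0.137,-0.045,0.37],
    [-0.093,-0.168,-0.045,0.45],
    [-0.11,-0.199,-0.045,0.53],
    [-0.127,-0.23,-0.045,0.61],
    [-0.142,-0.256,-0.045,0.69],
    [-0.152,-0.275,-0.045,0.75],
    [-0.157,-0.283,-0.045,0.75],
    [-0.157,-0.283,-0.045,0.75],
    [-0.157,-0.283,-0.045,0.75]
  ]
}}

```text
clock: 5.25
position: [0.4811, -0.0121, 0.2316]
ee_rot: [-1.723, -2.627, -0.0]
force: [0.2, 0.3, -0.3]
width: 0.213
gripper_force: 12.0
```

```bash
python3 -c "
from h import *
to((.481,-.013,.105))
for n in('scene','top'):
    d,W,R,t=grab(n); z=W[...,2]; cv2.imwrite(f'pics/{n}2.png',d['color'][:,:,::-1])
    for lo,hi in((.14,.18),(.072,.085)):
        m=(z>lo)&(z<hi)&(abs(W[...,0]-.481)<.05)&(abs(W[...,1]+.013)<.05)
        p=W[m]
        if len(p)>5: print(n,lo,len(p),p.mean(0).round(4),p.min(0).round(4),p.max(0).round(4))
"
```

```text
t 5.25 pos [ 0.4811 -0.0121  0.2316] y-axis deg 23.5 tilt -1.0 F [ 0.2  0.3 -0.3] w 19.6 11.996586620807648 q [-0.44  0.21  0.43  1.95 -0.1   1.01  0.44]
(0.481, -0.013, 0.105) [-0.0009 -0.0004  0.1266]
scene 0.14 173 [ 0.4877 -0.0062  0.1599] [ 0.4778 -0.0187  0.1404] [0.4929 0.0018 0.1796]
scene 0.072 251 [ 0.4839 -0.0108  0.0774] [ 0.4494 -0.042   0.072 ] [0.5165 0.0205 0.083 ]
```

View pics/scene2.png

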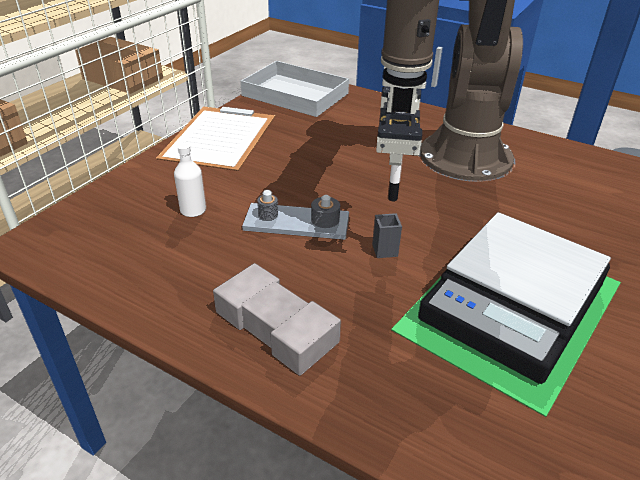

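The marker hangs upright from the gripper at about (393,190), over the holder at (387,237). The other things are unmoved. I'll check tilt by slices.

```bash
python3 -c "
from h import *
d,W,R,t=grab('scene'); z=W[...,2]
for lo in(.135,.15,.165,.18,.195):
    m=(z>lo)&(z<lo+.015)&(abs(W[...,0]-.481)<.05)&(abs(W[...,1]+.013)<.05)
    p=W[m]
    c=-R.T@t; s=(c-p.mean(0))[:2]; s/=np.linalg.norm(s); n=np.array([-s[1],s[0]]); q=p[:,:2]
    a=q@n; ctr=n*(a.min()+a.max())/2+s*((q@s).max()-.010)
    print(lo,len(p),round(np.ptp(a),4),ctr.round(4))
to((.481,-.0125,.19))
"
```

```text
0.135 58 0.0185 [ 0.4835 -0.0072]
0.15 59 0.0197 [ 0.4852 -0.0071]
0.165 74 0.0196 [ 0.4841 -0.0075]
0.18 66 0.0184 [ 0.4851 -0.0072]
0.195 65 0.0189 [ 0.4853 -0.007 ]
t 5.4 pos [ 0.4811 -0.0122  0.2317] y-axis deg 23.5 tilt -1.0 F [-0.1 -0.3  0.2] w 19.5 11.996511965990067 q [-0.44  0.21  0.43  1.95 -0.1   1.01  0.44]
(0.481, -0.0125, 0.19) [-0.0002 -0.0002  0.0417]
```

Emit:
{"op": "jog_arm", "data": {
  "moves": [
    [-0.001,-0.001,0,0],
    [-0.002,-0.002,0.015,0],
    [-0.002,-0.002,0.035,0],
    [-0.002,-0.002,0.055,0],
    [-0.002,-0.002,0.07,0],
    [-0.002,-0.002,0.08,0],
    [-0.002,-0.002,0.08,0]
  ]
}}

```text
clock: 6.28
position: [0.4797, -0.0159, 0.1511]
ee_rot: [-1.725, -2.624, 0.001]
force: [0.0, -0.2, -1.0]
width: 0.217
gripper_force: 12.0
```

Emit:
{"op": "jog_arm", "data": {
  "moves": [
    [0,0,0.02,0],
    [0,0,0.035,0],
    [0,0,0.043,0],
    [0,0,0.047,0],
    [0,0,0.047,0],
    [0,0,0.047,0]
  ]
}}

```text
clock: 7.02
position: [0.4804, -0.0158, 0.1051]
ee_rot: [1.725, 2.625, 0.001]
force: [-0.8, -0.6, -1.0]
width: 0.214
gripper_force: 12.0
```

```bash
python3 -c "
from h import *
to((.481,-.0125,.19))
d,W,R,t=grab('scene'); cv2.imwrite('pics/s3.png',cv2.resize(d['color'][120:300,220:460,::-1],None,fx=2.5,fy=2.5))
"
```

```text
t 7.03 pos [ 0.4804 -0.0158  0.1051] y-axis deg 23.4 tilt -1.0 F [-0.8 -0.6 -1. ] w 19.6 11.996363550424576 q [-0.37  0.38  0.38  2.09 -0.22  0.7   0.56]
(0.481, -0.0125, 0.19) [ 0.0028  0.0019 -0.0849]
```

View pics/s3.png

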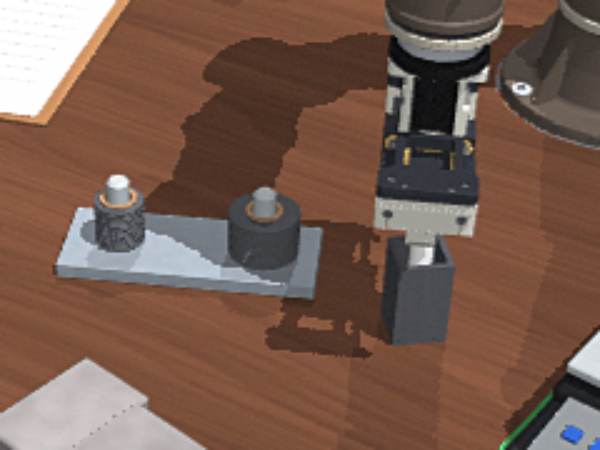

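The marker is inside the holder (crop (421,255)), not touching walls. Next I lower the last 2 mm, release, and rise.

Emit:
{"op": "jog_arm", "data": {
  "moves": [
    [0,0,0.001,0],
    [0,0,0.002,0],
    [0,0,0.002,0],
    [0,0,0.002,0]
  ]
}}

```text
clock: 7.58
position: [0.4801, -0.0158, 0.1027]
ee_rot: [1.726, 2.625, 0.0]
force: [0.6, 1.0, -0.8]
width: 0.213
gripper_force: 12.0
```

Emit:
{"op": "jog_arm", "data": {
  "moves": [
    [0,0,0,0],
    [0,0,0,0],
    [0,0,0,0],
    [0,0,0,0],
    [0,0,0,0],
    [0,0,-0.02,0],
    [0,0,-0.05,0],
    [0,0,-0.085,0],
    [0,0,-0.12,0],
    [0,0,-0.12,0],
    [0,0,-0.12,0]
  ],
  "hand": 0.0915
}}

```text
clock: 8.95
position: [0.4797, -0.0157, 0.2222]
ee_rot: [-1.725, -2.625, 0.0]
force: [0.2, 0.2, -0.0]
width: 0.997
gripper_force: 0.0
```

```bash
python3 -c "
from h import *
for n in('scene','top'):
    d,W,R,t=grab(n); z=W[...,2]
    if n=='scene': cv2.imwrite('pics/s4.png',cv2.resize(d['color'][120:300,220:460,::-1],None,fx=2.5,fy=2.5))
    for lo,hi,b in((.1,.15,(.42,.54,-.06,.04)),(.072,.085,(.42,.54,-.06,.04)),(.055,.065,(.42,.53,-.21,-.12)),(.07,.085,(.42,.53,-.21,-.12)),(.07,.085,(.46,.6,-.34,-.23))):
        m=(z>lo)&(z<hi)&(W[...,0]>b[0])&(W[...,0]<b[1])&(W[...,1]>b[2])&(W[...,1]<b[3])
        p=W[m]
        if len(p)>5: print(n,lo,len(p),p.mean(0).round(4),p.min(0).round(4),p.max(0).round(4))
to((.474,-.166,.205),(.474,-.166,.039))
"
```

```text
scene 0.1 177 [ 0.4855 -0.0103  0.1221] [ 0.4694 -0.0224  0.1001] [ 0.4929 -0.0015  0.1373]
scene 0.072 246 [ 0.4883 -0.0093  0.0779] [ 0.4479 -0.0424  0.072 ] [0.5148 0.0198 0.0842]
scene 0.055 341 [ 0.4807 -0.1618  0.0585] [ 0.4429 -0.198   0.055 ] [ 0.5073 -0.1333  0.0646]
scene 0.07 58 [ 0.4782 -0.1632  0.0767] [ 0.4648 -0.1746  0.0706] [ 0.4859 -0.1549  0.0819]
scene 0.07 63 [ 0.5294 -0.2819  0.0761] [ 0.5174 -0.2936  0.0702] [ 0.5386 -0.2731  0.0808]
top 0.055 542 [ 0.4733 -0.166   0.059 ] [ 0.4429 -0.1973  0.0551] [ 0.5047 -0.1353  0.0648]
top 0.07 72 [ 0.4732 -0.1656  0.0783] [ 0.4639 -0.1756  0.0721] [ 0.4834 -0.1562  0.0835]
top 0.07 68 [ 0.5252 -0.2841  0.0789] [ 0.5159 -0.2946  0.072 ] [ 0.5337 -0.2752  0.0832]
t 9.05 pos [ 0.4793 -0.0158  0.2217] y-axis deg 23.4 tilt -1.0 F [-0.2 -0.1  0.2] w 91.2 0.0 q [-0.44  0.22  0.44  1.96 -0.11  0.99  0.46]
(0.474, -0.166, 0.205) [-0.1358 -0.0645  0.0167]
(0.474, -0.166, 0.039) [-0.1359 -0.0642  0.1827]
```

View pics/s4.png

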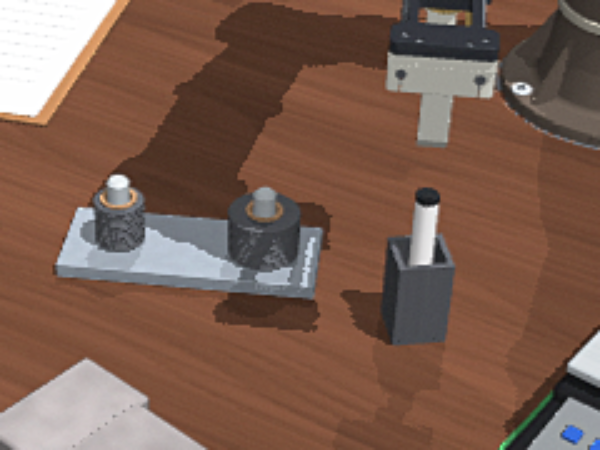

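The marker stands upright in the holder at (425,225) with its top at 0.137 m, which means it's on the floor. Coil centre ≈ (0.474,-0.166), top 0.061. I'll go over the full coil.

Emit:
{"op": "jog_arm", "data": {
  "moves": [
    [-0.03,-0.014,0,0],
    [-0.06,-0.029,0,0],
    [-0.09,-0.043,0,0],
    [-0.118,-0.056,0,0],
    [-0.136,-0.064,0,0],
    [-0.136,-0.064,0.03,0],
    [-0.136,-0.064,0.06,0],
    [-0.136,-0.064,0.085,0],
    [-0.136,-0.064,0.085,0],
    [-0.136,-0.064,0.085,0]
  ]
}}

```text
clock: 10.3
position: [0.4754, -0.1662, 0.138]
ee_rot: [-1.726, -2.625, 0.0]
force: [0.7, -0.1, 0.7]
width: 0.997
gripper_force: 0.0
```

```bash
python3 -c "
from h import *
to((.474,-.166,.039))
d,W,R,t=grab('scene'); z=W[...,2]; cv2.imwrite('pics/s5.png',cv2.resize(d['color'][120:300,220:460,::-1],None,fx=2.5,fy=2.5))
"
```

```text
t 10.3 pos [ 0.4754 -0.1662  0.138 ] y-axis deg 23.4 tilt -1.0 F [ 0.7 -0.1  0.7] w 91.5 0.0 q [-0.14  0.37  0.48  2.01 -0.24  0.81  0.89]
(0.474, -0.166, 0.039) [ 0.0008 -0.0012  0.099 ]
```

View pics/s5.png

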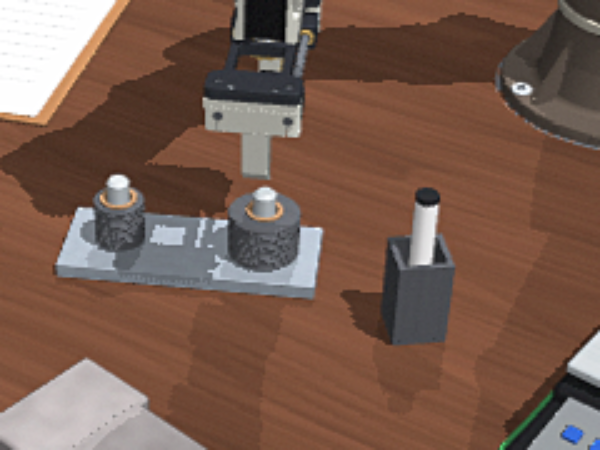

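The fingers (near tip at crop (256,178)) sit over the full coil (264,228) and the body is clear of the marker. I'm descending.

Emit:
{"op": "jog_arm", "data": {
  "moves": [
    [0.001,-0.001,0.02,0],
    [0.001,-0.001,0.04,0],
    [0.001,-0.001,0.055,0],
    [0.001,-0.001,0.07,0],
    [0.001,-0.001,0.078,0],
    [0.001,-0.001,0.078,0]
  ]
}}

```text
clock: 11.1
position: [0.4737, -0.1655, 0.0593]
ee_rot: [-1.725, -2.625, 0.001]
force: [-0.5, -0.4, -0.0]
width: 1.002
gripper_force: 0.0
```

Emit:
{"op": "jog_arm", "data": {
  "moves": [
    [0,0,0.01,0],
    [0,0,0.018,0],
    [0,0,0.021,0],
    [0,0,0.021,0]
  ]
}}

```text
clock: 11.6
position: [0.4738, -0.1655, 0.0385]
ee_rot: [-1.725, -2.625, 0.0]
force: [-0.5, 0.1, 0.2]
width: 0.997
gripper_force: 0.0
```

Emit:
{"op": "jog_arm", "data": {
  "moves": [
    [0,0,0,0],
    [0,0,0,0],
    [0,0,0,0],
    [0,0,0,0],
    [0,0,0,0],
    [0,0,0,0]
  ],
  "hand": 0.03,
  "newtons": 35
}}

```text
clock: 12.35
position: [0.4738, -0.1655, 0.0388]
ee_rot: [-1.725, -2.625, 0.0]
force: [-2.2, 0.3, 5.7]
width: 0.682
gripper_force: 35.0
```

```bash
python3 -c "
from h import *
to((.474,-.166,.2))"
```

```text
t 12.35 pos [ 0.4738 -0.1655  0.0388] y-axis deg 23.4 tilt -1.0 F [-2.2  0.3  5.7] w 62.6 35.0004464155063 q [-0.05  0.53  0.38  2.09 -0.35  0.58  0.99]
(0.474, -0.166, 0.2) [-0.0005 -0.     -0.1612]
```

Emit:
{"op": "jog_arm", "data": {
  "moves": [
    [0,0,-0.005,0],
    [0,0,-0.012,0],
    [0,0,-0.02,0],
    [0,0,-0.03,0],
    [0,0,-0.03,0]
  ],
  "newtons": 40
}}

```text
clock: 12.98
position: [0.4747, -0.1656, 0.0697]
ee_rot: [1.724, 2.624, 0.001]
force: [-0.6, -1.2, -5.8]
width: 0.68
gripper_force: 40.0
```

```bash
python3 -c "
from h import *
to((.474,-.166,.2))
d,W,R,t=grab('scene'); z=W[...,2]; cv2.imwrite('pics/s6.png',cv2.resize(d['color'][120:300,220:460,::-1],None,fx=2.5,fy=2.5))
"
```

```text
t 12.97 pos [ 0.4747 -0.1656  0.0697] y-axis deg 23.4 tilt -1.0 F [-0.6 -1.2 -5.8] w 62.4 39.99761978164315 q [-0.08  0.48  0.42  2.08 -0.32  0.65  0.96]
(0.474, -0.166, 0.2) [-0.0002 -0.0005 -0.1303]
```

View pics/s6.png

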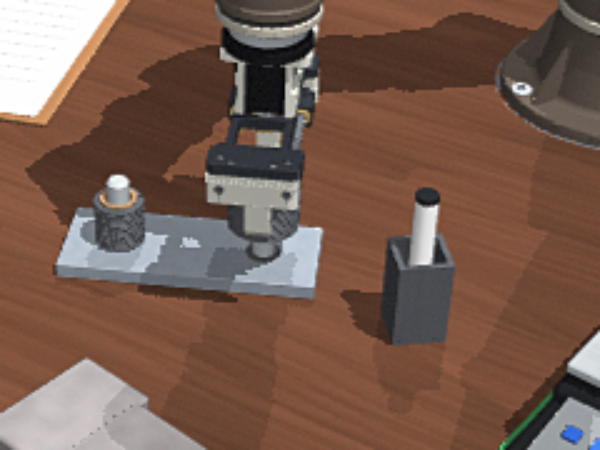

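The full coil is gripped and lifting (crop (265,220)), the stand is flat and the weight is 5.8 N. I'll continue straight up.

Emit:
{"op": "jog_arm", "data": {
  "moves": [
    [0,0,-0.02,0],
    [0,0,-0.045,0],
    [0,0,-0.07,0],
    [0,0,-0.095,0],
    [0,0,-0.12,0],
    [0,0,-0.13,0],
    [0,0,-0.13,0]
  ]
}}

```text
clock: 13.9
position: [0.474, -0.1654, 0.1987]
ee_rot: [1.725, 2.625, 0.001]
force: [-0.3, 0.3, -4.8]
width: 0.679
gripper_force: 40.0
```

```bash
python3 -c "
from h import *
to((.469,.271,.2),(.469,.271,.116))
d,W,R,t=grab('scene'); z=W[...,2]
m=(z>.02)&(z<.24)&(abs(W[...,0]-.49)<.06)&(abs(W[...,1]+.16)<.06)
print(np.histogram(z[m],np.arange(.02,.24,.01)))"
```

```text
t 13.9 pos [ 0.474  -0.1654  0.1987] y-axis deg 23.4 tilt -1.0 F [-0.3  0.3 -4.8] w 62.3 39.997657178901136 q [-0.18  0.29  0.52  1.95 -0.18  0.94  0.83]
(0.469, 0.271, 0.2) [ 0.4026  0.1686 -0.0013]
(0.469, 0.271, 0.116) [0.4026 0.1685 0.0827]
(array([ 33,  33,  31,  38,  31,  50,   9,   0,   0,   0,   0,   0,   0,
         0,   0,  40, 111, 108, 133, 113,  49]), array([0.02, 0.03, 0.04, 0.05, 0.06, 0.07, 0.08, 0.09, 0.1 , 0.11, 0.12,
       0.13, 0.14, 0.15, 0.16, 0.17, 0.18, 0.19, 0.2 , 0.21, 0.22, 0.23]))
```

Underside at about 0.174 m, as expected. Traverse to the pan.

Emit:
{"op": "jog_arm", "data": {
  "moves": [
    [0.01,0.004,-0.003,0],
    [0.03,0.012,-0.003,0],
    [0.06,0.025,-0.003,0],
    [0.09,0.038,-0.003,0],
    [0.12,0.05,-0.003,0],
    [0.15,0.063,-0.003,0],
    [0.18,0.075,-0.003,0],
    [0.21,0.088,-0.003,0],
    [0.24,0.1,-0.003,0],
    [0.27,0.113,-0.003,0],
    [0.3,0.125,-0.003,0],
    [0.33,0.138,-0.003,0],
    [0.36,0.151,-0.003,0],
    [0.385,0.161,-0.003,0],
    [0.398,0.167,-0.003,0],
    [0.403,0.1685,-0.003,0],
    [0.403,0.1685,-0.003,0],
    [0.403,0.1685,-0.003,0]
  ]
}}

```text
clock: 16.2
position: [0.469, 0.2701, 0.2018]
ee_rot: [1.727, 2.624, -0.001]
force: [0.5, -0.7, -4.9]
width: 0.681
gripper_force: 40.0
```

Emit:
{"op": "jog_arm", "data": {
  "moves": [
    [0,0,0.02,0],
    [0,0,0.045,0],
    [0,0,0.065,0],
    [0,0,0.072,0],
    [0,0,0.072,0],
    [0,0,0.072,0]
  ]
}}

```text
clock: 16.95
position: [0.4694, 0.2714, 0.1306]
ee_rot: [1.726, 2.625, 0.002]
force: [0.5, -1.0, -4.1]
width: 0.677
gripper_force: 40.0
```

```bash
python3 -c "
from h import *
to((.469,.271,.114))
d,W,R,t=grab('scene'); z=W[...,2];cv2.imwrite('pics/s7.png',cv2.resize(d['color'][120:360,320:,::-1],None,fx=2,fy=2))
"
```

```text
t 16.95 pos [0.4694 0.2714 0.1306] y-axis deg 23.4 tilt -1.0 F [ 0.5 -1.  -4.1] w 62.2 39.99760071281344 q [-0.85  0.42  0.3   1.92 -0.17  0.82 -0.05]
(0.469, 0.271, 0.114) [-0.0002 -0.0006  0.0166]
```

View pics/s7.png

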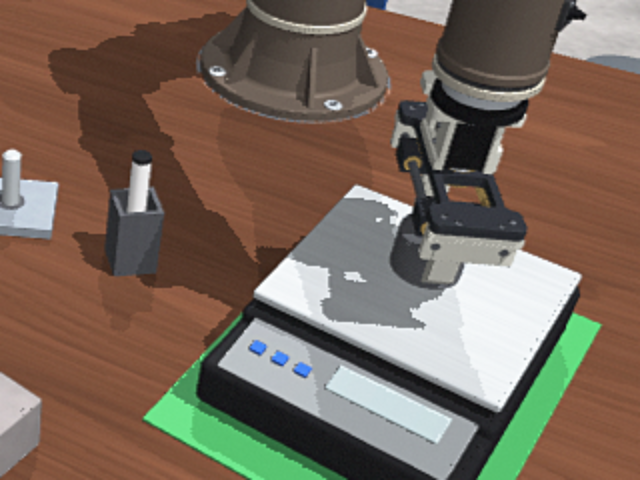

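The coil (crop (425,250)) hovers level over the pan's middle. I'll lower it gently.

Emit:
{"op": "jog_arm", "data": {
  "moves": [
    [0,0,0.005,0],
    [0,0,0.009,0],
    [0,0,0.012,0],
    [0,0,0.0145,0],
    [0,0,0.0145,0],
    [0,0,0.0145,0]
  ]
}}

```text
clock: 17.75
position: [0.4688, 0.2713, 0.1153]
ee_rot: [1.725, 2.625, 0.0]
force: [-0.5, -0.2, -3.6]
width: 0.677
gripper_force: 40.0
```

Emit:
{"op": "jog_arm", "data": {
  "moves": [
    [0,0,0.001,0],
    [0,0,0.002,0],
    [0,0,0.002,0],
    [0,0,0.002,0]
  ]
}}

```text
clock: 18.25
position: [0.4689, 0.2714, 0.1138]
ee_rot: [-1.726, -2.625, -0.001]
force: [-2.2, -1.4, 6.2]
width: 0.679
gripper_force: 40.0
```

Contact: the force turned to +6 N. I'll release and rise.

Emit:
{"op": "jog_arm", "data": {
  "moves": [
    [0,0,0,0],
    [0,0,0,0],
    [0,0,0,0],
    [0,0,0,0],
    [0,0,0,0],
    [0,0,0,0]
  ],
  "hand": 0.0915
}}

```text
clock: 19.0
position: [0.4688, 0.2713, 0.1132]
ee_rot: [1.725, 2.625, 0.0]
force: [0.7, -0.2, -0.1]
width: 0.994
gripper_force: 0.0
```

Emit:
{"op": "jog_arm", "data": {
  "moves": [
    [0,0,-0.015,0],
    [0,0,-0.04,0],
    [0,0,-0.08,0],
    [0,0,-0.12,0],
    [0,0,-0.15,0],
    [0,0,-0.15,0],
    [0,0,-0.15,0],
    [0,0,-0.15,0]
  ]
}}

```text
clock: 20.0
position: [0.4682, 0.271, 0.2624]
ee_rot: [-1.725, -2.625, 0.003]
force: [-0.9, -0.4, 0.1]
width: 0.996
gripper_force: 0.0
```

```bash
python3 -c "
from h import *
to()
for n in('scene','top'):
    d,W,R,t=grab(n); z=W[...,2]
    if n=='scene': cv2.imwrite('pics/s8.png',d['color'][:,:,::-1])
    for lo,hi,b in((.12,.15,(.38,.56,.18,.36)),(.1,.15,(.42,.54,-.06,.04)),(.07,.085,(.42,.53,-.21,-.12)),(.07,.085,(.46,.6,-.34,-.23))):
        m=(z>lo)&(z<hi)&(W[...,0]>b[0])&(W[...,0]<b[1])&(W[...,1]>b[2])&(W[...,1]<b[3])
        p=W[m]
        if len(p)>5: print(n,lo,len(p),p.mean(0).round(4),p.min(0).round(4),p.max(0).round(4))
"
```

```text
t 20.0 pos [0.4682 0.271  0.2624] y-axis deg 23.4 tilt -1.0 F [-0.9 -0.4  0.1] w 91.4 0.0 q [-0.89  0.28  0.34  1.76 -0.1   1.12 -0.11]
scene 0.12 791 [0.477  0.2725 0.1309] [0.4398 0.2404 0.1201] [0.5047 0.3034 0.1378]
scene 0.1 176 [ 0.4855 -0.0102  0.1222] [ 0.4717 -0.0219  0.1002] [ 0.4922 -0.0018  0.1376]
scene 0.07 60 [ 0.4784 -0.1634  0.0764] [ 0.4648 -0.1743  0.0701] [ 0.4867 -0.1547  0.0818]
scene 0.07 61 [ 0.5301 -0.2815  0.0768] [ 0.5193 -0.2944  0.0701] [ 0.5393 -0.2735  0.0818]
top 0.12 725 [0.4696 0.269  0.1326] [0.4397 0.2387 0.12  ] [0.5012 0.3026 0.139 ]
top 0.1 79 [ 0.479  -0.0135  0.1343] [ 0.4698 -0.0228  0.1138] [ 0.4883 -0.004   0.1397]
top 0.07 71 [ 0.4734 -0.1656  0.0785] [ 0.4639 -0.1756  0.0721] [ 0.4834 -0.1563  0.0835]
top 0.07 71 [ 0.525  -0.284   0.0784] [ 0.5162 -0.2946  0.0702] [ 0.534  -0.2756  0.0841]
```

View pics/s8.png

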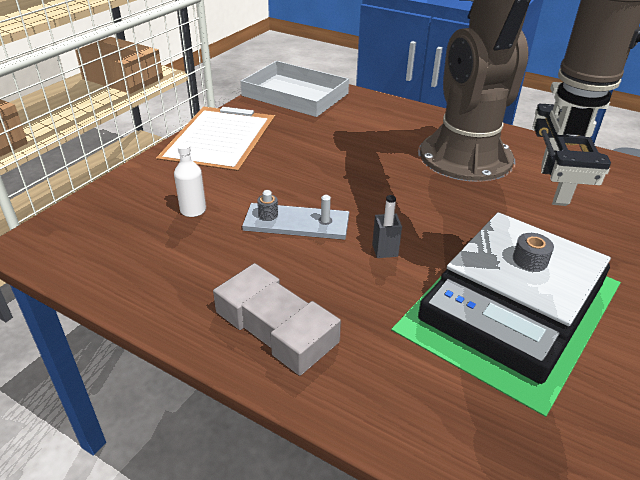

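The coil sits flat mid-pan at (534,252) and the marker is in the holder at (389,220). The part coil is on its spindle at (268,207) and nothing else has moved.

```bash
python3 -c "
from cell import arm
print(arm.sign_off())"
```

```text
the job is handed in; nothing more can be done
None
```

The job is handed in at about 20 s on the robot's clock: the last camera check showed the full coil flat in the middle of the pan, the marker cap-down in the pen holder, and everything else in place; the hand-in call gave no verdict.

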